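# Seat a battery in the test cradle and hold it down with the wing nut

### The job

Slide the battery along the blue cradle until it sits fully home against the end stop. Then tighten the brass wing nut, clockwise seen from above, in short arcs between the battery and the back plate, until the rubber pads of the clamp plate hold the battery lid down with about 45 N (anything from 25 to 70 N is good; overtightening cracks the lid). Do not ram or tip the battery, and leave the two terminal caps and the hex key beside the cradle where they lie.

Things in the scene. Friction and masses are not known exactly. Their poses are not given: they have to be found in the camera images.
- cradle: Blue steel cradle bolted to the worktop, base plate 206 x 120 x 8 mm. Origin on the worktop below the end stop's face; +x is the way the battery slides home, z up. Two side guides, tops at z = 38 mm, inner faces at y = +-37.5 mm, from x = -115 to -7 mm, mouth flared beyond
- stop_face (a point): On the face of the end stop (x = 0 in the cradle's frame, upright, 60 mm wide, z = 8 to 80 mm), 45 mm above the worktop. The battery is home when its end touches this face: battery_mid is then at x = -46 mm in the cradle's frame
- battery_mid (a point): Middle of the battery's black case, half-way up: 92 mm long (cradle x), 68 mm wide, 103 mm high, 0.6 to 1 kg, loose on the base plate, 3.5 mm play to each side guide, lid at z = 111 mm, terminals up to 14 mm above it. Bare above the guides: grip it across its 68 mm width, or push its free end, in the lower half: dragged from high up it wedges. Starts 12 to 28 mm short of home
- battery: The same battery; origin at the centre of its underside, x along its length
- nut_wings (a point): Middle of the wing nut's wings, on the nut's axis (x = 32, y = 0 mm in the cradle's frame); its x axis runs along the wings. Brass; wings 36 mm tip to tip, 10 mm thick, flat sides and tips, 9.5 mm up and down from here; hub and flange below. An 8 mm stud on the axis ends some 20 mm above here. Wings start near the cradle's x axis, 0 to 0.6 rad anticlockwise of it
- nut_foot (a point): Underside of the nut's 30 mm flange, on its axis. Clockwise from above tightens: 1.6 mm down per rad; it stays where left. The pads meet the lid after 0.6 to 2.1 rad, unknown beforehand: feel for it. Free turning takes 0.05 N m; from first touch the hold-down force grows 55 N per rad, the torque 0.4 N m per rad (reading 0.25 to 0.35 N m at 45 N; it sags a little when turning stops)
- back_face (a point): Front face of the upright back plate (x = 60 mm in the cradle's frame, 60 mm wide, top at z = 120 mm), 110 mm above the worktop. Clear room round the nut's axis: 28 mm to this face, 27 mm to the clamp plate's raised edge before the battery, open along the cradle's y. Pinch the 10 mm flats with the fingers about along y, the 36 mm tips when the wings lie about along y, or push a wing
- clamp_plate: Dished steel plate under the nut, 58 x 52 mm, floor at z = 98 mm, raised edge and two toes (tops about z = 122 mm) that reach 22 mm over the battery's lid beside the terminal, rubber pads beneath. Moves only up and down; a spring lifts it against the nut, 1 to 4 mm clear of the lid at the start. Its origin lies near the worktop below the end stop and tells nothing exact of that gap
- cap_red: Red terminal cap, 26 mm across, 22 mm high, standing on the worktop; bystander. Origin at the centre of its underside
- cap_blue: Blue terminal cap, 26 mm across, 22 mm high, standing on the worktop; bystander. Origin at the centre of its underside
- hex_key: Black hex key, 35 x 88 x 6 mm, lying on the worktop; bystander. Origin at the centre of its underside
There are look-alikes about, which are no part of the job. Of the things that look like the battery, the larger one is meant.

How it is judged:
On the way, in this order (a step that is already met when the one before it is completed fails the run):
1. the battery is home against the end stop before it is clamped (x of battery_mid in the frame of cradle above -0.0485 m and contact force between clamp_plate and battery below 2 N), for 0.2 s.
2. the clamp plate presses on the seated battery (x of battery_mid in the frame of cradle above -0.0485 m and contact force between clamp_plate and battery above 25 N), for 0.2 s.
At the end, for the whole second after the job is handed in: The battery stands upright within 2.5 mm of the end stop, at rest, and the clamp plate presses on it with 25 to 70 N after the nut has been let go (all of step 2 and contact force between clamp_plate and battery below 70 N and angle between battery's own z axis and vertical below 0.06 rad and linear speed of battery below 0.01 m/s); the robot touches nothing.
It fails at once if the lid is cracked: the clamp plate presses on the battery with over 90 N (contact force between clamp_plate and battery above 90 N).
It fails at once if the battery is rammed (faster than 0.25 m/s) (linear speed of battery above 0.25 m/s).
It fails at once if the battery is tipped by more than 0.2 rad (angle between battery's own z axis and vertical above 0.2 rad).
It fails at once if a cap or the hex key is moved by more than 15 mm (distance of any of cap_red, cap_blue, hex_key from where it was at the start of the episode above 0.015 m).
It also fails if it takes over 69 s, if anything falls off the work surface, if the arm or the gripper's body presses on something with over 40 N, if the wrist force passes 120 N, or if a joint passes its speed limit or range.

### The arm

A 7-joint arm with a two-finger parallel gripper is mounted at the origin on a cart in front of the work surface, level with it; the furniture and walls round the work are solid. World frame = base frame: x ahead of the robot, y to its left, z up, the work surface at z = 0. Lengths are in m, angles in rad, forces in N, time in s.
With the tool pointing down it reaches from about 0.4 to 0.85 m from the base axis. Payload 10.4 kg.
Tool frame: the origin (TCP) lies between the finger pads; the fingertips stand ahead of it and the grasp point (between the pads) lies 5 mm behind it (manip.tip_extent is the z of the fingertips in the tool frame, in m); z points along the fingers, y is the line along which they close (so a half turn about z gives the same grasp; the last joint's range is limited). The gripper opens to 85 mm and grips with 20 to 120 N. Pads are 22 mm wide; open, the fingers measure 114 mm over their backs; the gripper's body (76 mm by 85 mm) begins 54 mm behind the grasp point. The pads swing forward as they close: fully open they stand 13 mm farther back than shut.
Start: joints at [1.141, 0.332, -0.065, 1.46, 0.022, 1.35, -0.088], TCP at [0.247, -0.574, 0.245] pointing down, gripper open.
Joint ranges: [-2.6, 2.6], [-0.5, 2.12], [-1.47, 1.34], [0.16, 2.42], [-1.27, 4.41], [0.06, 2.06], [-2.6, 2.6]. Speed limits (rad/s): [2.22, 2.22, 2.79, 2.79, 3.14, 3.14, 3.14].

### API

Orientations are given as a unit quaternion [x, y, z, w].
In Python, from workcell import status, viewer, manip gives the robot as it stands.
- The arm moves only by the tool play_rows, never from a script. Its argument "plan" is one flat list of numbers, 7 for each row, row after row: the turn, a rotation vector about the tool's x, y, z in degrees, then the shift along the tool's x, y, z in m, then the opening, from 0 (shut) to 1 (fully open). In form: [ax, ay, az, dx, dy, dz, grip, ax, ay, az, dx, dy, dz, grip, ...]. A call has 1 to 20 rows; each row is the pose to reach, as a shift and turn from the pose commanded when the call began, along the tool's axes at that moment; what a row does not reach only later rows make up. A row lasts 1/8 s, in which the tool goes at most 62.5 mm and 10.7 degrees, less where a joint would pass 70% of its speed; a pose out of reach is approached as far as the arm can. A call with a gripper value outside its range is refused whole. The fingers move at their own pace and stop on an object; "squeeze" is the grip in N (left out, the last holds). Time passes only in rows, so rows that repeat a pose let the fingers close. It gives the time, the measured TCP pose, the force, the opening and the grip force at its end, in the units of the state.
- status.get_obs(): the state, without advancing time (a new reading comes with each control period).
- viewer.camera(name): name is "scene" or "side" or "wrist"; returns the picture (384x512x3 uint8, red, green, blue); there is no depth.
- viewer.camera_model(name): a dict with "fx", "fy", "cx", "cy" (pixels), "D" ([k1, k2, p1, p2, k3] as OpenCV has them; the pictures are not rectified), "R" (3x3) and "t" (3): a world point X has camera coordinates R X + t. Camera axes: x right, y down, z forward; pixel columns grow to the right and rows downward; lengths in m; the calibration is good to about 2 mm. A picture is of the moment at which its call begins: read the wrist's pose just before it. camera_model takes no time and is no camera call; for the wrist camera it gives the pose at the moment of the call.
- manip.hand_in(): hands the job in; it is judged then, once.
The state is a dict: "clock": time; "joint_pos": joint angles; "joint_velocities": joint speeds; "tau": joint torques, N m; "position": TCP position; "ee_rot": TCP orientation; "ft_force": force on the tool from outside, world axes, zero at the start; "torque": the same for the moment, N m; "grip_width": opening from 0.0 (shut) to 1.0 (fully open); "grasp_force": force on a finger pad.
Only numpy, scipy, OpenCV 4.12 (cv2) and the standard library are available. Lean on these libraries where they do the work, as an engineer would, in place of code of your own. Each camera call takes 0.05 s, during which the arm holds its last target. There are 200 camera calls.

## Working session

There is one attempt and no reset: what is moved stays moved. The work goes in short steps, Python scripts to look and compute and a tool call to move; the robot and the scene stay as the last step left them, time stands still between calls to the robot, and variables do not carry over. Pictures are saved under pics/ and viewed, at most 10 in all, crops included, and the job is handed in when it is done.

Besides the shell and the picture viewer there is one more tool, called after "Request:" by a JSON object that holds its "name" and its "arguments". play_rows: Moves the arm, as the interface text tells. Its arguments: {"type":"object","properties":{"plan":{"type":"array","items":{"type":"number"}},"squeeze":{"type":"number"}},"required":["plan"]}

```bash
mkdir -p pics; python3 - <<'E'
from workcell import status, viewer, manip
import cv2, numpy as np
print(status.get_obs(), manip.tip_extent)
a=[]
for n in ["scene","side"]:
    im=viewer.camera(n); cv2.imwrite(f"pics/{n}0.png",im[:,:,::-1]); m=viewer.camera_model(n)
    print(n,m)
E
```

```text
{'clock': 0.0, 'joint_pos': array([ 1.14137874,  0.33290893, -0.06469243,  1.46093973,  0.02158429,
        1.3498823 , -0.08851688]), 'joint_velocities': array([ 0.00040617,  0.00071757,  0.00099756, -0.00032132,  0.00106715,
       -0.00013162,  0.00090923]), 'tau': array([-6.98649706e-05, -6.25434923e+01,  4.93591034e-02, -3.91613531e+01,
        1.62892789e-02,  9.83509206e-03, -4.45183969e-05]), 'position': array([ 0.24716357, -0.57367006,  0.2444935 ]), 'ee_rot': array([ 9.79384067e-01,  2.02005764e-01, -1.71489781e-04, -7.01121772e-04]), 'ft_force': array([-0.16423779, -0.43132725, -0.37215035]), 'torque': array([-0.032982  , -0.03052947, -0.03227741]), 'grasp_force': 0.0, 'grip_width': 1.0019936207249092} 0.014
scene {'fx': 497.62155287655264, 'fy': 497.62155287655264, 'cx': 261.5951878525667, 'cy': 192.63071948228813, 'D': array([-0.2211618,  0.       ,  0.       ,  0.       ,  0.       ]), 'R': array([[-0.8478505 , -0.52966039,  0.02468624],
       [-0.29710215,  0.43599138, -0.84949504],
       [ 0.43918088, -0.72757913, -0.52701875]]), 't': array([0.15848722, 0.429637  , 0.3807725 ])}
side {'fx': 377.3393895361699, 'fy': 377.3393895361699, 'cx': 250.7392521881799, 'cy': 196.37058693881096, 'D': array([-0.10661798,  0.        ,  0.        ,  0.        ,  0.        ]), 'R': array([[-0.87451151, -0.48481237, -0.01365995],
       [-0.28317793,  0.53326062, -0.79714702],
       [ 0.39375105, -0.69324604, -0.60363071]]), 't': array([0.20022731, 0.48033061, 0.39615257])}
```

View pics/scene0.png

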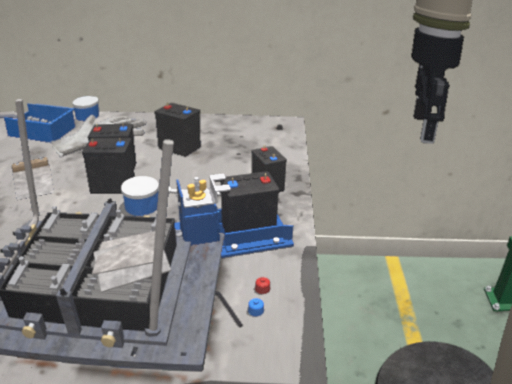

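View pics/side0.png

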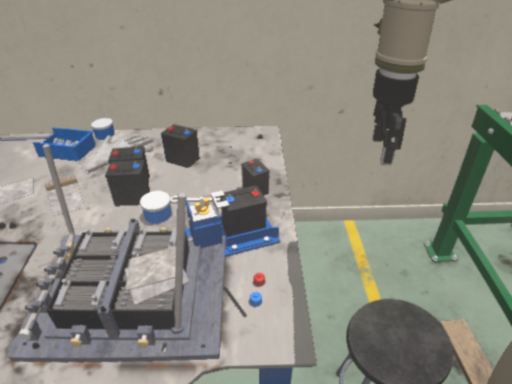

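```bash
python3 - <<'E'
import cv2, numpy as np
a=cv2.imread('pics/scene0.png')[160:260,165:300]; b=cv2.imread('pics/side0.png')[178:258,180:285]
a=cv2.resize(a,None,fx=5.9,fy=5.9,interpolation=cv2.INTER_CUBIC)
cv2.imwrite('pics/c1.png',a)
b=cv2.resize(b,None,fx=7.4,fy=7.4,interpolation=cv2.INTER_CUBIC); cv2.imwrite('pics/c2.png',b); print(a.shape,b.shape)
E
```

```text
(590, 796, 3) (592, 777, 3)
```

View pics/c1.png

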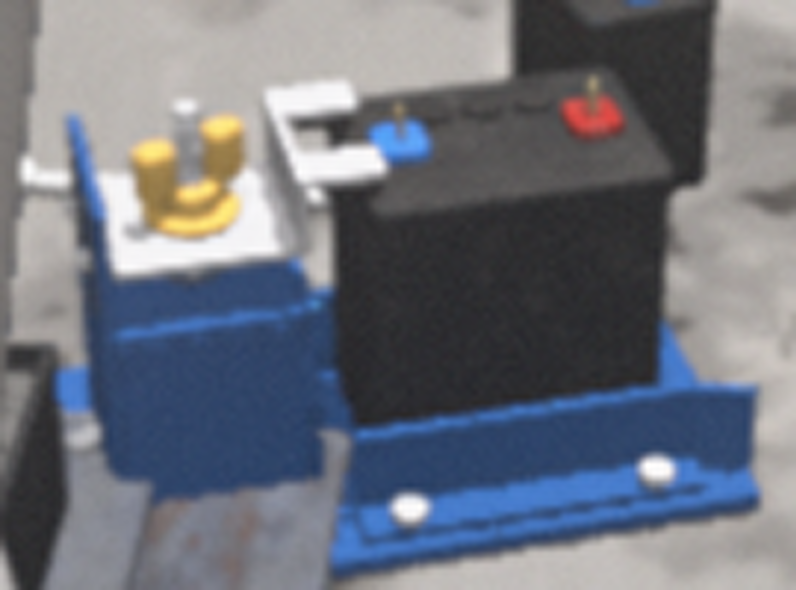

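View pics/c2.png

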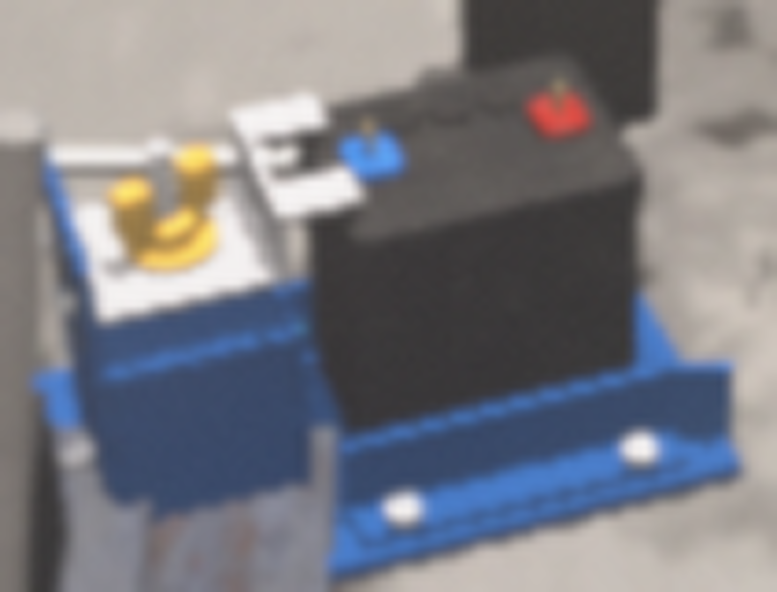

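```bash
cat > h.py <<'E'
import numpy as np, cv2
from scipy.spatial.transform import Rotation as Ro
from workcell import status, viewer, manip
def proj(m,X):
    K=np.array([[m['fx'],0,m['cx']],[0,m['fy'],m['cy']],[0,0,1]])
    return cv2.projectPoints(np.asarray(X,float).reshape(-1,1,3),cv2.Rodrigues(m['R'])[0],m['t'],K,m['D'])[0].reshape(-1,2)
def cw(p,X):  # cradle (x,y,yaw) -> world
    c,s=np.cos(p[2]),np.sin(p[2]); X=np.atleast_2d(X)
    return np.c_[p[0]+c*X[:,0]-s*X[:,1],p[1]+s*X[:,0]+c*X[:,1],X[:,2]]
E
cat > fit.py <<'E'
from h import *
from scipy.optimize import least_squares
ms=[viewer.camera_model('scene'),viewer.camera_model('side')]
for m in ms: print('cam',-m['R'].T@m['t'])
# name: px c1, px c2, weight
P=dict(base=[(757,488),(740,460),1],bl1=[(757,507),(740,470),1],bl2=[(335,575),(335,578),1],
 bNR=[(668,182),(637,172),1],bFR=[(606,72),(575,62),1],bNL=[(378,213),(355,240),.6],
 back=[(72,118),(45,150),.7],bend=[(700,384),(680,367),.5],w1=[(153,150),(128,190),1],w2=[(222,127),(195,160),1],st=[(186,103),(160,147),1])
def px(n,k):
    u=np.array(P[n][k]); return ((u+.5)/5.9-.5+[165,160]) if k==0 else ((u+.5)/7.4-.5+[180,178])
def model(q):
    s,by,byaw,xb,xl0,xl1,zw,phi=q[3:]
    bc=np.array([-46-s*1000,by*1000,0])/1000
    def B(x,y): c,t=np.cos(byaw),np.sin(byaw); return bc+[c*x-t*y,t*x+c*y,.111]
    d=.013*np.array([np.cos(phi),np.sin(phi)])
    M=dict(base=(xb,.06,.008),bl1=(xb,.06,0),bNR=B(-.046,.034),bFR=B(-.046,-.034),bNL=B(.046,.034),back=(.06,-.03,.12),
     bend=(-.115,.039,.038),w1=(.032+d[0],d[1],zw+.0095),w2=(.032-d[0],-d[1],zw+.0095),st=(.032,0,zw+.02))
    return M,(xl0,xl1)
def res(q,full=False):
    M,xl=model(q); r=[]; D={}
    for k,m in enumerate(ms):
        for n in P:
            X=M[n] if n in M else (xl[k],.06,0)
            e=proj(m,cw(q[:3],X))[0]-px(n,k); D[n,k]=e.round(1); r+=list(e*P[n][2])
    r+=[q[4]/.002,q[5]/.02,(q[3]-.02)/.008,(q[6]+.14)/.01,(q[9]-.113)/.005]
    return D if full else np.array(r)
best=None
for yaw in np.arange(-3,3.2,.5):
    s=least_squares(res,[.45,-.2,yaw,.02,0,0,-.14,0,0,.113,.3],x_scale=[.1,.1,.5,.01,.003,.02,.02,.05,.05,.01,.3],loss='soft_l1')
    if best is None or s.cost<best.cost: best=s
print(best.cost,best.x.round(4)); 
for k,v in res(best.x,True).items(): print(k,v,end='; ')
np.save('cr.npy',best.x)
print(cw(best.x,[[0,0,0],[-.046-best.x[3],0,.06],[.032,0,.11]]))
E
python3 fit.py
```

```text
cam [0.09479154 0.1736685  0.56173629]
cam [0.15513463 0.11556248 0.62475906]
8.153778303295933 [ 0.5481 -0.4187  0.8486  0.0141  0.0015 -0.0094 -0.1308  0.004   0.0029
  0.1141  0.4118]
('base', 0) [0.6 0.1]; ('bl1', 0) [0.3 0.4]; ('bl2', 0) [0.1 0.8]; ('bNR', 0) [ 1. -1.]; ('bFR', 0) [ 0.3 -0.9]; ('bNL', 0) [-1.5  0.5]; ('back', 0) [ 1.2 -1.2]; ('bend', 0) [-0.8 -0.8]; ('w1', 0) [-0.4  0.4]; ('w2', 0) [ 0.5 -0.5]; ('st', 0) [0.1 0.7]; ('base', 1) [-0.3 -0.2]; ('bl1', 1) [-0.4  0.9]; ('bl2', 1) [0.1 0.6]; ('bNR', 1) [0.5 0.6]; ('bFR', 1) [-1.5 -1.2]; ('bNL', 1) [-1.3  0.4]; ('back', 1) [ 0.2 -0.6]; ('bend', 1) [-1.5 -1.2]; ('w1', 1) [-0.5  0.4]; ('w2', 1) [-0.1 -0.7]; ('st', 1) [-0.5 -0.2]; [[ 0.54807655 -0.41871021  0.        ]
 [ 0.50834036 -0.46381472  0.06      ]
 [ 0.56922991 -0.39469906  0.11      ]]
```

```bash
cat >> h.py <<'E'
q=None
def load():
    return np.load('cr.npy')
def tool(yaw_c,tilt=0,p=None):  # tool x at angle yaw_c from cradle x (tool down), tilted about its y
    p=load() if p is None else p
    a=p[2]+yaw_c; c,s=np.cos(a),np.sin(a)
    return Ro.from_matrix(np.array([[c,s,0],[s,-c,0],[0,0,-1]]).T)*Ro.from_rotvec([0,tilt,0])
def rel(targets,o=None):  # list of (R, tip_or_tcp cradle point, tipflag)
    o=o or status.get_obs(); R0=Ro.from_quat(o['ee_rot']); p0=o['position']
    for R,X,tip in targets:
        w=cw(load()[:3],X)[0]
        if tip: w=w-.014*R.apply([0,0,1])
        d=(R0.inv()*R).as_rotvec(degrees=True); s=R0.inv().apply(w-p0)
        print('turn',d.round(1),'shift',s.round(4),'rows>=',max(np.linalg.norm(d)/10.7,np.linalg.norm(s)/.0625).round(1))
E
python3 - <<'E'
from h import *
R=tool(0,.5)
rel([(R,(-.20,0,.20),1),(R,(-.14,0,.045),1),(R,(-.11,0,.045),1)])
E
```

```text
turn [  6.3  28.2 -24.8] shift [0.1508 0.0652 0.0322] rows>= 3.6
turn [  6.3  28.2 -24.8] shift [0.2051 0.0397 0.1872] rows>= 4.5
turn [  6.3  28.2 -24.8] shift [0.2322 0.0269 0.1872] rows>= 4.8
```

Request:
{"name": "play_rows", "arguments": {"plan": [1.6,7,-6.2,0.038,0.016,0.008,0,3.2,14,-12.4,0.075,0.033,0.016,0,4.7,21,-18.6,0.113,0.049,0.024,0,6.3,28.2,-24.8,0.151,0.065,0.032,0,6.3,28.2,-24.8,0.17,0.056,0.09,0,6.3,28.2,-24.8,0.19,0.047,0.14,0,6.3,28.2,-24.8,0.205,0.04,0.19,0,6.3,28.2,-24.8,0.205,0.04,0.19,0,6.3,28.2,-24.8,0.205,0.04,0.19,0,6.3,28.2,-24.8,0.205,0.04,0.19,0], "squeeze": 40}}

```text
clock: 1.35
position: [0.4514, -0.5319, 0.0581]
ee_rot: [0.883, 0.399, 0.226, -0.099]
ft_force: [0.3, 0.6, 1.1]
grip_width: -0.0
grasp_force: 0.0
```

```bash
cat > w.py <<'E'
import sys
from h import *
o=status.get_obs(); R=Ro.from_quat(o['ee_rot']); p=load()
def inv(w): 
    c,s=np.cos(p[2]),np.sin(p[2]); d=w-np.r_[p[:2],0]; return np.r_[c*d[0]+s*d[1],-s*d[0]+c*d[1],d[2]]
print(o['clock'],'tcp_c',inv(o['position']).round(4),'tip_c',inv(o['position']+.014*R.apply([0,0,1])).round(4),'z',R.apply([0,0,1]).round(3),o['ft_force'].round(2),o['torque'].round(3),o['grip_width'],o['joint_pos'].round(2))
E
python3 w.py; python3 - <<'E'
from h import *
R=tool(0,.5)
rel([(R,(-.10-.005*i,0,.042),1) for i in range(8)])
im=viewer.camera('scene'); im=cv2.resize(im[130:280,150:350],None,fx=3.9,fy=3.9,interpolation=cv2.INTER_CUBIC)
cv2.imwrite('pics/s1.png',im[:,:,::-1])
E
```

```text
1.35 tcp_c [-0.1488 -0.0023  0.0581] tip_c [-0.1421 -0.0023  0.0458] z [ 0.32   0.356 -0.878] [0.34 0.65 1.1 ] [-0.373  0.355  0.007] -0.00036843777022855454 [ 1.18  0.77 -0.25  1.32 -0.33  1.22  0.4 ]
turn [0.3 0.1 0.1] shift [ 0.0352 -0.0023  0.0235] rows>= 0.7
turn [0.3 0.1 0.1] shift [ 0.0308 -0.0023  0.0211] rows>= 0.6
turn [0.3 0.1 0.1] shift [ 0.0264 -0.0023  0.0187] rows>= 0.5
turn [0.3 0.1 0.1] shift [ 0.022  -0.0023  0.0163] rows>= 0.4
turn [0.3 0.1 0.1] shift [ 0.0176 -0.0023  0.0139] rows>= 0.4
turn [0.3 0.1 0.1] shift [ 0.0132 -0.0023  0.0115] rows>= 0.3
turn [0.3 0.1 0.1] shift [ 0.0088 -0.0023  0.0092] rows>= 0.2
turn [0.3 0.1 0.1] shift [ 0.0044 -0.0023  0.0068] rows>= 0.1
```

View pics/s1.png

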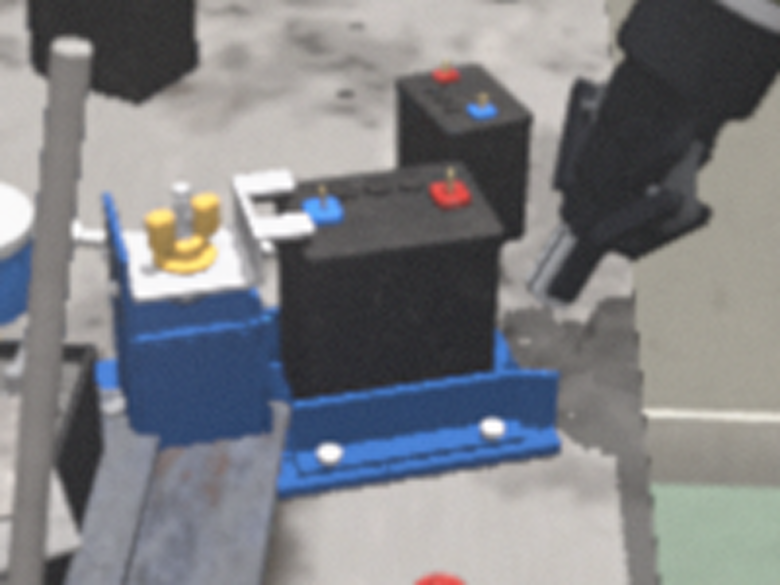

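Request:
{"name": "play_rows", "arguments": {"plan": [0,0,0,0.008,-0.002,0.008,0,0,0,0,0.0176,-0.0023,0.0139,0,0,0,0,0.0194,-0.0023,0.0149,0,0,0,0,0.0211,-0.0023,0.0159,0,0,0,0,0.0229,-0.0023,0.0168,0,0,0,0,0.0246,-0.0023,0.0178,0]}}

```text
clock: 2.15
position: [0.4685, -0.5073, 0.0517]
ee_rot: [0.884, 0.398, 0.225, -0.101]
ft_force: [-4.2, -4.8, 2.5]
grip_width: 0.003
grasp_force: 3.0
```

Request:
{"name": "play_rows", "arguments": {"plan": [0,0,0,0.0018,0,0.001,0,0,0,0,0.0035,0,0.0019,0,0,0,0,0.0053,0,0.0029,0]}}

```text
clock: 2.52
position: [0.4725, -0.5029, 0.0517]
ee_rot: [0.884, 0.398, 0.225, -0.1]
ft_force: [-3.9, -4.1, 2.1]
grip_width: -0.001
grasp_force: 2.9
```

Request:
{"name": "play_rows", "arguments": {"plan": [0,0,0,0.0013,0,0.0007,0,0,0,0,0.0026,0,0.0014,0]}}

```text
clock: 2.78
position: [0.4745, -0.5007, 0.0517]
ee_rot: [0.884, 0.398, 0.225, -0.1]
ft_force: [-3.7, -4.3, 1.9]
grip_width: 0.001
grasp_force: 2.9
```

Request:
{"name": "play_rows", "arguments": {"plan": [0,0,0,0.0009,0,0.0005,0,0,0,0,0.0018,0,0.001,0]}}

```text
clock: 3.02
position: [0.4758, -0.4992, 0.0517]
ee_rot: [0.884, 0.398, 0.225, -0.1]
ft_force: [-4.1, -3.7, 1.6]
grip_width: 0.001
grasp_force: 2.9
```

Request:
{"name": "play_rows", "arguments": {"plan": [0,0,0,0.0009,0,0.0005,0,0,0,0,0.0018,0,0.001,0]}}

```text
clock: 3.28
position: [0.4762, -0.4988, 0.0517]
ee_rot: [0.884, 0.398, 0.224, -0.1]
ft_force: [-9.2, -7.2, 4.5]
grip_width: -0.001
grasp_force: 5.6
```

Request:
{"name": "play_rows", "arguments": {"plan": [0,0,0,0.0009,0,0.0005,0,0,0,0,0.0018,0,0.001,0]}}

```text
clock: 3.52
position: [0.4763, -0.4987, 0.0517]
ee_rot: [0.884, 0.397, 0.224, -0.099]
ft_force: [-13.2, -10.2, 5.7]
grip_width: 0.001
grasp_force: 8.0
```

Request:
{"name": "play_rows", "arguments": {"plan": [0,0,0,0.0009,0,0.0005,0,0,0,0,0.0018,0,0.001,0]}}

```text
clock: 3.78
position: [0.4764, -0.4986, 0.0517]
ee_rot: [0.885, 0.397, 0.223, -0.099]
ft_force: [-17.2, -13.6, 8.1]
grip_width: -0.004
grasp_force: 10.3
```

```bash
python3 w.py; python3 - <<'E'
from h import *
rel([(tool(0,.5),(-.14,0,.05),1),(tool(0,.3),(-.13,0,.15),1),(tool(.2,0),(-.03,0,.24),0),(tool(.41,0),(.032,0,.24),0)])
E
```

```text
3.775 tcp_c [-0.1073  0.001   0.0517] tip_c [-0.1007  0.0009  0.0393] z [ 0.316  0.351 -0.881] [-17.23 -13.59   8.08] [-2.094  2.958  0.458] -0.004418644279083149 [ 1.14  0.74 -0.26  1.38 -0.33  1.17  0.36]
turn [ 0.3  0.5 -0.2] shift [-0.0297  0.0012 -0.0279] rows>= 0.7
turn [  0.3 -11.   -0.3] shift [ 0.0292  0.0014 -0.1111] rows>= 1.8
turn [  3.  -28.1 -11.5] shift [ 0.1571  0.001  -0.1295] rows>= 3.3
turn [  6.  -27.7 -23.3] shift [ 0.2118  0.0006 -0.1002] rows>= 3.7
```

Request:
{"name": "play_rows", "arguments": {"plan": [0,0,0,-0.015,0,-0.012,0,0,0,0,-0.03,0,-0.028,0,0,-5,0,0,0,-0.07,0,0,-11,0,0.029,0.001,-0.111,0.3,1,-17,-4,0.072,0.001,-0.122,0.3,2,-23,-8,0.115,0.001,-0.128,0.3,3,-28.1,-11.5,0.157,0.001,-0.1295,0.3,4.5,-28,-17.5,0.185,0.001,-0.115,0.3,6,-27.7,-23.3,0.2118,0.0006,-0.1,0.3,6,-27.7,-23.3,0.2118,0.0006,-0.1,0.3,6,-27.7,-23.3,0.2118,0.0006,-0.1,0.3]}}

```text
clock: 5.15
position: [0.5717, -0.3906, 0.2409]
ee_rot: [0.807, 0.59, 0.004, -0.002]
ft_force: [-0.0, -0.5, 0.2]
grip_width: 0.3
grasp_force: 0.0
```

```bash
python3 w.py; python3 - <<'E'
from h import *
m=viewer.camera_model('wrist'); im=viewer.camera('wrist'); np.savez('wm.npz',**m)
cv2.imwrite('pics/w1.png',cv2.resize(im,None,fx=1.56,fy=1.56,interpolation=cv2.INTER_CUBIC)[:,:,::-1])
cv2.imwrite('pics/w1raw.png',im[:,:,::-1])
p=load()
for X in [(.032,0,.1236),(.032,0,.134),(0,0,.08),(.06,-.03,.12),(.06,.03,.12),(-.092,.034,.111),(0,.034,.111)]: print(X,(proj(m,cw(p,X))[0]*1.56).round(0))
E
```

```text
5.15 tcp_c [0.0367 0.0008 0.2409] tip_c [0.0368 0.0009 0.2269] z [ 0.004  0.008 -1.   ] [-0.02 -0.5   0.18] [-0.022  0.038  0.024] 0.30009066531788564 [ 0.71  0.5  -0.25  1.25  0.11  1.41  0.16]
(0.032, 0, 0.1236) [393. 310.]
(0.032, 0, 0.134) [393. 316.]
(0, 0, 0.08) [374. 334.]
(0.06, -0.03, 0.12) [464. 284.]
(0.06, 0.03, 0.12) [363. 240.]
(-0.092, 0.034, 0.111) [267. 454.]
(0, 0.034, 0.111) [318. 329.]
```

View pics/w1.png

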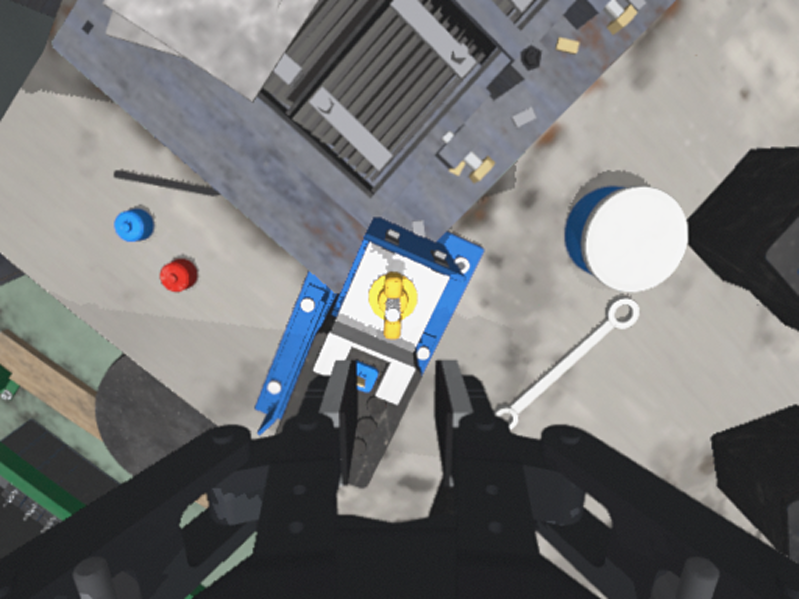

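```bash
python3 - <<'E'
from h import *
rel([(tool(.39,0),(.032,0,.15),0),(tool(.39,0),(.032,0,.122),0)])
E
```

```text
turn [ 0.1 -0.5  1.3] shift [-0.0049 -0.0011  0.0908] rows>= 1.5
turn [ 0.1 -0.5  1.3] shift [-0.0052 -0.0011  0.1188] rows>= 1.9
```

Request:
{"name": "play_rows", "arguments": {"plan": [0.1,-0.5,1.3,-0.005,-0.001,0.04,0.3,0.1,-0.5,1.3,-0.005,-0.001,0.08,0.3,0.1,-0.5,1.3,-0.005,-0.001,0.1,0.3,0.1,-0.5,1.3,-0.0052,-0.0011,0.11,0.3,0.1,-0.5,1.3,-0.0052,-0.0011,0.1188,0.3,0.1,-0.5,1.3,-0.0052,-0.0011,0.1188,0.3,0.1,-0.5,1.3,-0.0052,-0.0011,0.1188,0.3]}}

```text
clock: 6.08
position: [0.5709, -0.3933, 0.123]
ee_rot: [0.813, 0.582, 0.0, 0.001]
ft_force: [-0.2, -0.0, 0.2]
grip_width: 0.299
grasp_force: 0.0
```

```bash
python3 w.py
```

```text
6.075 tcp_c [ 0.0341 -0.0003  0.123 ] tip_c [ 0.0341 -0.0003  0.109 ] z [ 0.001 -0.    -1.   ] [-0.16 -0.02  0.15] [-0.005  0.044 -0.001] 0.2986306779786874 [ 0.7   0.57 -0.24  1.39  0.14  1.19  0.12]
```

Request:
{"name": "play_rows", "arguments": {"plan": [0,0,0,-0.0018,-0.0008,0.001,0.3,0,0,0,-0.0018,-0.0008,0.001,0.1,0,0,0,-0.0018,-0.0008,0.001,0,0,0,0,-0.0018,-0.0008,0.001,0,0,0,0,-0.0018,-0.0008,0.001,0,0,0,0,-0.0018,-0.0008,0.001,0], "squeeze": 40}}

```text
clock: 6.82
position: [0.5688, -0.3949, 0.1214]
ee_rot: [0.813, 0.582, -0.0, 0.0]
ft_force: [-3.1, 0.7, 6.6]
grip_width: 0.136
grasp_force: 39.6
```

```bash
python3 w.py
```

```text
6.825 tcp_c [3.160e-02 1.000e-04 1.214e-01] tip_c [3.160e-02 1.000e-04 1.074e-01] z [ 0. -0. -1.] [-3.05  0.67  6.58] [-0.062  0.82   0.   ] 0.13578891541963092 [ 0.71  0.57 -0.24  1.39  0.14  1.19  0.12]
```

Request:
{"name": "play_rows", "arguments": {"plan": [0,0,5,0,0,0.0001,0,0,0,10,0,0,0.0003,0,0,0,15,0,0,0.0004,0,0,0,20,0,0,0.0006,0]}}

```text
clock: 7.32
position: [0.5687, -0.3948, 0.1208]
ee_rot: [0.903, 0.43, -0.0, -0.0]
ft_force: [-4.5, 0.6, 6.8]
grip_width: 0.139
grasp_force: 40.0
```

```bash
cat >> w.py <<'E'
print('phi',round((Ro.from_quat(o['ee_rot']).as_matrix()[:2,0]@[1,1j] and np.angle(Ro.from_quat(o['ee_rot']).as_matrix()[0,0]+1j*Ro.from_quat(o['ee_rot']).as_matrix()[1,0])-p[2]),3),'grip',o['grasp_force'],'tau7',o['tau'][6].round(3))
E
python3 w.py
```

```text
7.325 tcp_c [0.0316 0.0003 0.1208] tip_c [0.0316 0.0003 0.1068] z [-0.  0. -1.] [-4.51  0.65  6.84] [0.147 1.069 0.044] 0.1392859979812788 [ 0.66  0.57 -0.17  1.4   0.1   1.19 -0.2 ]
phi 0.041 grip 39.95979915373027 tau7 1.339
```

Request:
{"name": "play_rows", "arguments": {"plan": [0,0,5,0,0,0.0001,0,0,0,10,0,0,0.0003,0,0,0,15,0,0,0.0004,0,0,0,20,0,0,0.0006,0]}}

```text
clock: 7.82
position: [0.5686, -0.3947, 0.1202]
ee_rot: [0.964, 0.267, -0.0, -0.0]
ft_force: [-6.1, 2.0, 7.1]
grip_width: 0.139
grasp_force: 40.7
```

```bash
python3 w.py
```

```text
7.825 tcp_c [0.0316 0.0005 0.1202] tip_c [0.0316 0.0005 0.1062] z [-0.001  0.    -1.   ] [-6.1   1.97  7.08] [ 0.258  1.123 -0.008] 0.13887848601912736 [ 0.62  0.56 -0.11  1.4   0.06  1.18 -0.53]
phi -0.308 grip 40.74753358843736 tau7 1.338
```

Request:
{"name": "play_rows", "arguments": {"plan": [0,0,4,0,0,0.0001,0,0,0,8,0,0,0.0002,0,0,0,12,0,0,0.0003,0]}}

```text
clock: 8.2
position: [0.5686, -0.3946, 0.1199]
ee_rot: [0.986, 0.165, -0.0, -0.0]
ft_force: [-6.7, 1.5, 7.6]
grip_width: 0.136
grasp_force: 40.7
```

```bash
python3 w.py
```

```text
8.2 tcp_c [0.0317 0.0006 0.1199] tip_c [0.0317 0.0006 0.1059] z [-0.001  0.001 -1.   ] [-6.65  1.54  7.58] [ 0.305  1.231 -0.011] 0.13581655775567328 [ 0.59  0.56 -0.07  1.4   0.04  1.18 -0.72]
phi -0.517 grip 40.73357371380553 tau7 1.065
```

Request:
{"name": "play_rows", "arguments": {"plan": [0,0,4,0,0,0.0001,0,0,0,8,0,0,0.0002,0,0,0,12,0,0,0.0003,0]}}

```text
clock: 8.57
position: [0.5685, -0.3944, 0.1195]
ee_rot: [0.998, 0.061, -0.0, -0.0]
ft_force: [-6.3, 2.7, 7.5]
grip_width: 0.14
grasp_force: 40.8
```

```bash
python3 w.py
```

```text
8.575 tcp_c [0.0317 0.0007 0.1195] tip_c [0.0317 0.0007 0.1055] z [-0.001  0.001 -1.   ] [-6.33  2.74  7.47] [0.382 1.283 0.029] 0.1400175608431839 [ 0.56  0.56 -0.03  1.4   0.02  1.18 -0.92]
phi -0.726 grip 40.764671101933345 tau7 1.066
```

Request:
{"name": "play_rows", "arguments": {"plan": [0,0,4,0,0,0.0001,0,0,0,8,0,0,0.0002,0,0,0,12,0,0,0.0003,0]}}

```text
clock: 8.95
position: [0.5685, -0.3943, 0.1192]
ee_rot: [0.999, -0.043, -0.0, -0.0]
ft_force: [-5.8, 2.1, 7.2]
grip_width: 0.137
grasp_force: 40.8
```

```bash
python3 w.py
```

```text
8.95 tcp_c [0.0318 0.0008 0.1192] tip_c [0.0318 0.0008 0.1052] z [-0.001  0.001 -1.   ] [-5.84  2.12  7.22] [0.481 1.289 0.007] 0.13684884446010756 [ 0.53  0.56  0.01  1.41 -0.01  1.17 -1.11]
phi -0.936 grip 40.781417379621416 tau7 1.064
```

Request:
{"name": "play_rows", "arguments": {"plan": [0,0,4,0,0,0.0001,0,0,0,8,0,0,0.0002,0,0,0,12,0,0,0.0003,0]}}

```text
clock: 9.32
position: [0.5686, -0.3942, 0.1189]
ee_rot: [0.989, -0.148, -0.001, -0.0]
ft_force: [-5.5, 1.6, 7.6]
grip_width: 0.139
grasp_force: 40.9
```

```bash
python3 w.py; python3 - <<'E'
from h import *
im=viewer.camera('scene')[150:235,150:270]; im=cv2.resize(im,None,fx=6,fy=6,interpolation=cv2.INTER_CUBIC); cv2.imwrite('pics/s2.png',im[:,:,::-1])
E
```

```text
9.325 tcp_c [0.0319 0.0008 0.1189] tip_c [0.0319 0.0008 0.1049] z [-0.001  0.001 -1.   ] [-5.49  1.64  7.59] [0.571 1.288 0.051] 0.13913186377701067 [ 0.51  0.56  0.05  1.41 -0.03  1.17 -1.31]
phi -1.145 grip 40.854362529935315 tau7 1.042
```

View pics/s2.png

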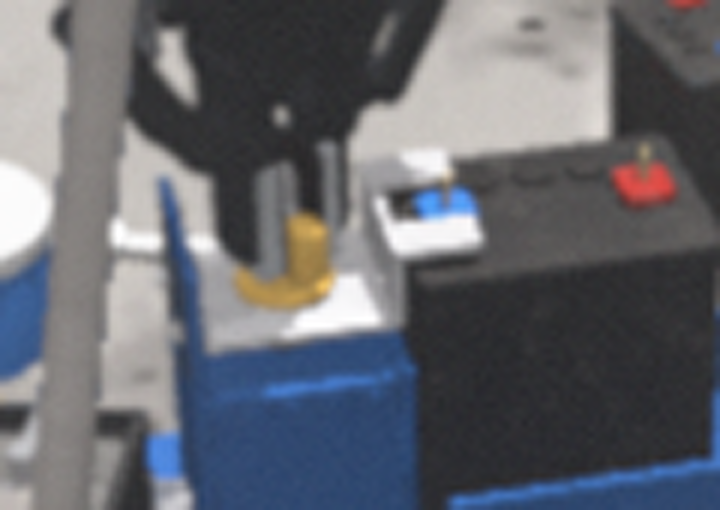

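Request:
{"name": "play_rows", "arguments": {"plan": [0,0,4,0,0,0.0001,0,0,0,8,0,0,0.0002,0,0,0,12,0,0,0.0003,0]}}

```text
clock: 9.75
position: [0.5687, -0.3941, 0.1187]
ee_rot: [0.968, -0.25, -0.001, -0.0]
ft_force: [-6.4, 3.4, 7.8]
grip_width: 0.14
grasp_force: 41.0
```

```bash
python3 w.py
```

```text
9.75 tcp_c [0.0321 0.0008 0.1187] tip_c [0.0321 0.0008 0.1047] z [-0.001  0.001 -1.   ] [-6.44  3.43  7.79] [0.616 1.334 0.085] 0.14018660749344977 [ 0.48  0.56  0.09  1.41 -0.05  1.17 -1.5 ]
phi -1.354 grip 41.00910326291341 tau7 0.974
```

Request:
{"name": "play_rows", "arguments": {"plan": [0,0,4,0,0,0.0001,0,0,0,8,0,0,0.0002,0,0,0,12,0,0,0.0003,0]}}

```text
clock: 10.12
position: [0.5688, -0.394, 0.1184]
ee_rot: [0.937, -0.35, -0.001, -0.0]
ft_force: [-5.3, 3.0, 8.6]
grip_width: 0.138
grasp_force: 41.7
```

```bash
python3 w.py
```

```text
10.125 tcp_c [0.0322 0.0008 0.1184] tip_c [0.0322 0.0008 0.1044] z [-0.001  0.001 -1.   ] [-5.29  3.01  8.64] [0.729 1.329 0.156] 0.1382933969066051 [ 0.45  0.56  0.13  1.41 -0.07  1.17 -1.7 ]
phi -1.563 grip 41.66931194602512 tau7 0.905
```

Request:
{"name": "play_rows", "arguments": {"plan": [0,0,4,0,0,0.0001,0,0,0,8,0,0,0.0002,0,0,0,12,0,0,0.0003,0]}}

```text
clock: 10.5
position: [0.5689, -0.394, 0.1182]
ee_rot: [0.895, -0.446, -0.0, -0.0]
ft_force: [-5.8, 2.1, 7.6]
grip_width: 0.137
grasp_force: 41.7
```

```bash
python3 w.py
```

```text
10.5 tcp_c [0.0323 0.0007 0.1182] tip_c [0.0323 0.0008 0.1042] z [-0.     0.001 -1.   ] [-5.79  2.09  7.58] [0.747 1.241 0.279] 0.13718363599197017 [ 0.42  0.57  0.17  1.42 -0.1   1.17 -1.89]
phi -1.773 grip 41.732883914373815 tau7 0.838
```

Request:
{"name": "play_rows", "arguments": {"plan": [0,0,3,0,0,0.0001,0,0,0,6,0,0,0.0002,0,0,0,8,0,0,0.0002,0]}}

```text
clock: 10.88
position: [0.5689, -0.394, 0.1181]
ee_rot: [0.862, -0.507, -0.0, -0.0]
ft_force: [-5.0, 3.1, 9.0]
grip_width: 0.139
grasp_force: 41.9
```

```bash
python3 w.py
```

```text
10.875 tcp_c [0.0323 0.0007 0.1181] tip_c [0.0324 0.0007 0.1041] z [-0.     0.001 -1.   ] [-5.02  3.07  8.99] [0.732 1.202 0.236] 0.1386255473678098 [ 0.4   0.57  0.19  1.42 -0.11  1.17 -2.02]
phi -1.911 grip 41.93738692032639 tau7 0.111
```

Request:
{"name": "play_rows", "arguments": {"plan": [0,0,2,0,0,0,0,0,0,4,0,0,0.0001,0]}}

```text
clock: 11.12
position: [0.5689, -0.394, 0.118]
ee_rot: [0.844, -0.536, -0.0, -0.0]
ft_force: [-5.9, 3.4, 9.2]
grip_width: 0.141
grasp_force: 42.5
```

```bash
python3 - <<'E'
from h import *
a=[]
for i in range(8):
    viewer.camera('side'); a.append(status.get_obs()['torque'][2])
print(np.round(a,3),np.mean(a))
E
python3 w.py
```

```text
[0.298 0.276 0.333 0.257 0.288 0.228 0.257 0.249] 0.2733070770230467
11.525 tcp_c [0.0323 0.0007 0.118 ] tip_c [0.0323 0.0007 0.104 ] z [-0.     0.001 -1.   ] [-5.96  2.66  7.96] [0.742 1.172 0.249] 0.13612912104980446 [ 0.39  0.57  0.21  1.42 -0.12  1.17 -2.08]
phi -1.98 grip 42.186315910484495 tau7 -0.289
```

Request:
{"name": "play_rows", "arguments": {"plan": [0,0,0,0,0,0,0.19,0,0,0,0,0,0,0.19,0,0,0,0,0,-0.005,0.19,0,0,0,0,0,-0.015,0.19,0,0,0,0,0,-0.03,0.19,0,0,0,0,0,-0.06,0.19,0,0,0,0,0,-0.1,0.19,0,0,0,0,0,-0.1,0.19,0,0,0,0,0,-0.1,0.19]}}

```text
clock: 12.65
position: [0.569, -0.3945, 0.2177]
ee_rot: [0.844, -0.536, 0.0, -0.0]
ft_force: [0.5, -0.6, -0.0]
grip_width: 0.187
grasp_force: 0.0
```

```bash
python3 w.py; python3 - <<'E'
from h import *
im=viewer.camera('scene')[100:260,150:310]; im=cv2.resize(im,None,fx=3.7,fy=3.7,interpolation=cv2.INTER_CUBIC); cv2.imwrite('pics/s3.png',im[:,:,::-1])
E
```

```text
12.65 tcp_c [0.032  0.0003 0.2177] tip_c [0.032  0.0003 0.2037] z [ 0.  0. -1.] [ 0.47 -0.63 -0.05] [ 0.043  0.013 -0.018] 0.18711028124471366 [ 0.39  0.5   0.22  1.31 -0.11  1.35 -2.09]
phi -1.98 grip 0.0 tau7 -0.003
```

View pics/s3.png

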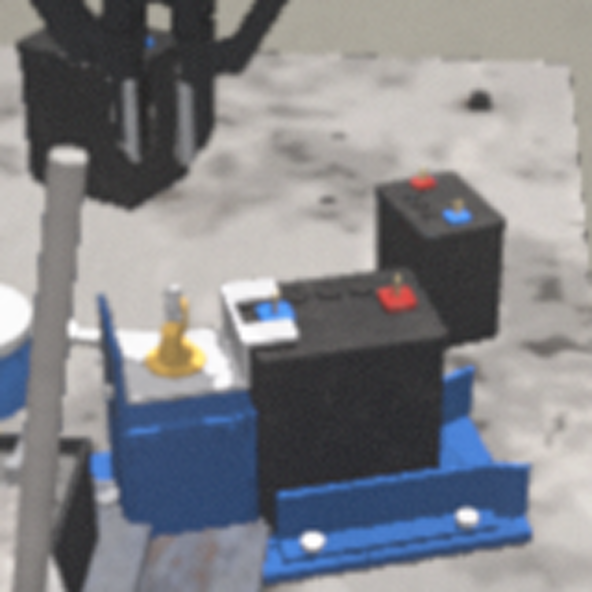

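The picture shows the battery home, with the clamp toes flat on the lid at about (265,310). The nut at (175,340) has been let go and the gripper is clear above it.

```bash
python3 -c "
from workcell import manip
print(manip.hand_in())"
```

```text
the job is handed in; nothing more can be done
None
```

I slid the battery home against the end stop, then tightened the wing nut to about 0.27–0.29 N m (an estimated 33–50 N on the lid), let go with the arm clear of everything, and handed the job in at about 13 s; the hand-in returned no verdict.

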